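# Put away the loose stand hardware after the titration class

### The arm

A 6-joint arm with a two-finger parallel gripper is mounted at the origin on the work surface. World frame = base frame: x ahead of the robot, y to its left, z up, the work surface at z = 0. Lengths are in m, angles in rad, forces in N, time in s.
With the tool pointing down it reaches from about 0.275 to 0.75 m from the base axis. Payload 10.2 kg.
Tool frame: the origin (TCP) lies at the very end of the fingers, on their centre line; the grasp point (between the pads) lies tcp_to_grasp behind it (tcp_to_grasp is the distance from the TCP to the grasp point, in m); z points along the fingers, y is the line along which they close (so a half turn about z gives the same grasp; the last joint's range is limited). The gripper opens to 85 mm and grips with 20 to 120 N. Pads are 22 mm wide; open, the fingers measure 114 mm over their backs; the gripper's body (76 mm by 85 mm) begins 54 mm behind the grasp point. The pads swing forward as they close: fully open they stand 13 mm farther back than shut.
Start: joints at [0.991, 0.313, 1.498, -0, 1.331, -0.223], TCP at [0.183, 0.492, 0.231] pointing down, gripper open.
Joint ranges: [-2.94, 2.94], [-0.97, 2.17], [0.19, 2.56], [-1.23, 4.37], [0.02, 3.11], [-2.88, 2.88]. Speed limits (rad/s): [2.39, 2.39, 3.01, 3.14, 3.14, 3.14].

### API

Orientations are given as a 3x3 rotation matrix whose columns are the frame's x, y, z axes.
In Python, from workcell import * gives the robot as it stands. The module is installed in compiled form; this text tells all that it offers.
- The arm moves only by the tool step_arm, never from a script. Its argument "commands" is a list of rows, each a list of 6 numbers: the shift along the tool's x, y, z in mm, then the turn, a rotation vector about the tool's x, y, z in degrees. In form: [[dx, dy, dz, ax, ay, az], ...]. A call has 1 to 8 rows; each row is the pose to reach, as a shift and turn from the pose commanded when the call began, along the tool's axes at that moment; what a row does not reach only later rows make up. A row lasts 1/12 s, in which the tool goes at most 41.7 mm and 7.16 degrees, less where a joint would pass 70% of its speed; a pose out of reach is approached as far as the arm can. A call with a gripper value outside its range is refused whole. "gripper" is the opening in per cent of the stroke, from 0 (shut) to 100 (fully open), set as the call begins (left out, the last holds). The fingers move at their own pace and stop on an object; "grip_force" is the grip in N (left out, the last holds). Time passes only in rows, so rows that repeat a pose let the fingers close. It gives the time, the measured TCP pose, the force, the opening and the grip force at its end, in the units of the state.
- state(): the state, without advancing time (a new reading comes with each control period).
- read_camera(name): name is "scene" or "top" or "wrist"; returns the picture (384x512x3 uint8, red, green, blue); there is no depth.
- camera_info(name): a dict with "fx", "fy", "cx", "cy" (pixels), "rvec" (rotation vector, rad) and "tvec" (3), from world to camera coordinates, as OpenCV has them. Camera axes: x right, y down, z forward; pixel columns grow to the right and rows downward; lengths in m; the calibration is good to about 2 mm. A picture is of the moment at which its call begins: read the wrist's pose just before it. camera_info takes no time and is no camera call; for the wrist camera it gives the pose at the moment of the call.
- finish_job(): hands the job in; it is judged then, once.
Trained networks look in the newest picture that a camera, given by its name, has taken for a name from the list of things; names that differ only in an ending like _2 or _b are one class to them, and where a whole thing is asked for, a point or a joint stands for the part that bears it (a point fixed in the world has none). Each returns a list of dicts, best first, with "score" (0 to 1); they miss things now and then, are a little off and sometimes report something else, mostly with a low value. They report only what shows in the picture. A call takes as long as a camera call.
- boxes_of(camera, label): "bbox" ([left, top, right, bottom] in pixels, round what is visible of it).
- outline_of(camera, label): "region" (384x512 bool, what is visible of it) and "bbox" ([left, top, right, bottom] in pixels, round what is visible of it).
The state is a dict: "time": time; "joints": joint angles; "joint_vel": joint speeds; "effort": joint torques, N m; "tcp_pos": TCP position; "ee_rot": TCP orientation; "wrist_force": force on the tool from outside, world axes, zero at the start; "torque": the same for the moment, N m; "width": opening from 0.0 (shut) to 1.0 (fully open); "finger_force": force on a finger pad.
Only numpy, scipy, OpenCV 4.12 (cv2) and the standard library are available. Lean on these libraries where they do the work, as an engineer would, in place of code of your own. Each camera call takes 0.05 s, during which the arm holds its last target. There are 200 camera calls.

### The job

Clear the five loose pieces of hardware from the bench into the trays, each with its own kind: stand the two rubber stoppers upright on the floor of the tray that already has stoppers in it, and the boss head upright, as it stands now, on the floor of the tray that has a boss head. Nest the two steel angle pieces ridge up over the angle already in the third tray, the shorter one first and the longer on top, fully seated with legs aligned and each centred lengthwise on the one below. Do not move the beaker or the flask.

Things in the scene. Friction and masses are not known exactly. Their poses are not given: they have to be found in the camera images.
- short_angle: Loose steel angle section (90 degrees, legs 36 mm wide, 4 mm thick), 48 mm long. It lies like a little roof, ridge up: about 51 mm wide, 28 mm high at the ridge. Origin: on the bench plane under the middle of the ridge (centre of the underside); x runs along the ridge, z up. Its flat ends are square to the ridge and can be pinched near the ridge. This is the shorter of the two loose angles.
- long_angle: Loose steel angle section (90 degrees, legs 36 mm wide, 4 mm thick), 64 mm long. It lies like a little roof, ridge up: about 51 mm wide, 28 mm high at the ridge. Origin: on the bench plane under the middle of the ridge (centre of the underside); x runs along the ridge, z up. Its flat ends are square to the ridge and can be pinched near the ridge. This is the longer of the two loose angles.
- boss_head: Loose boss head of a retort stand: an aluminium block 36 mm (x) by 26 mm (y) by 30 mm high, with a small round clamp screw sticking out 14 mm from its +x face at half height. Origin: centre of the block's underside; z up.
- stopper_a: Loose black rubber stopper, a tapered plug standing on its narrow end: 32 mm across at the foot, 39 mm at the top, 36 mm high. Origin: centre of its foot; z up. The two loose stoppers are alike.
- stopper_b: Loose black rubber stopper, a tapered plug standing on its narrow end: 32 mm across at the foot, 39 mm at the top, 36 mm high. Origin: centre of its foot; z up. The two loose stoppers are alike.
- angle_tray: Fixed open blue plastic tray (all three alike), 124 mm (x) by 168 mm (y) outside, walls 4 mm thick and 20 mm high, floor 4 mm thick. Origin: centre of its underside, z up. A like angle 34 mm long is fixed ridge up on the floor, its ridge along y over the origin, 32 mm above the bench. Each angle nested on it sits 5.7 mm above the one below (origins end 9.7 and 15.3 mm above the tray's).
- stopper_tray: Fixed open blue plastic tray (all three alike), 124 mm (x) by 168 mm (y) outside, walls 4 mm thick and 20 mm high, floor 4 mm thick. Origin: centre of its underside, z up. Two stoppers like the loose ones are fixed standing in it, at x = -26 and +26 mm, y = +55 mm; the rest of the floor is free.
- boss_tray: Fixed open blue plastic tray (all three alike), 124 mm (x) by 168 mm (y) outside, walls 4 mm thick and 20 mm high, floor 4 mm thick. Origin: centre of its underside, z up. A boss head like the loose one is fixed in it, its block centred at x = 0, y = +48 mm with its long side along x; the rest of the floor is free.
- beaker: Empty glass beaker, 70 mm across, 92 mm high, to the left of the work; leave it alone. Origin: centre of its foot.
- flask: Conical glass flask, 82 mm across the foot, 120 mm high, to the right of the work; leave it alone. Origin: centre of its foot.

How it is judged:
At the end, for the whole second after the job is handed in: Short angle nested on the tray's angle, long angle on the short (6 mm across, 10 mm along the ridge, 3 mm in height, 0.12 rad); stoppers and boss head stand on the floor of their own trays (upright within 0.2 rad, foot within 5 mm of the floor); all at rest (x of short_angle in the frame of angle_tray between -0.006 and 0.006 m and y of short_angle in the frame of angle_tray between -0.01 and 0.01 m and z of short_angle in the frame of angle_tray between 0.0065 and 0.0125 m and x of long_angle in the frame of short_angle between -0.01 and 0.01 m and y of long_angle in the frame of short_angle between -0.006 and 0.006 m and z of long_angle in the frame of short_angle between 0.0025 and 0.0085 m and angle between the x axis of each of short_angle, long_angle and the y axis of angle_tray, either way round below 0.12 rad and angle between each of short_angle, long_angle's own z axis and vertical below 0.12 rad and x of stopper_a in the frame of stopper_tray between -0.058 and 0.058 m and y of stopper_a in the frame of stopper_tray between -0.08 and 0.08 m and z of stopper_a in the frame of stopper_tray between 0 and 0.009 m and angle between each of stopper_a, stopper_b, boss_head's own z axis and vertical below 0.2 rad and x of stopper_b in the frame of stopper_tray between -0.058 and 0.058 m and y of stopper_b in the frame of stopper_tray between -0.08 and 0.08 m and z of stopper_b in the frame of stopper_tray between 0 and 0.009 m and x of boss_head in the frame of boss_tray between -0.058 and 0.058 m and y of boss_head in the frame of boss_tray between -0.08 and 0.08 m and z of boss_head in the frame of boss_tray between 0 and 0.009 m and linear speed of each of short_angle, long_angle, boss_head, stopper_a, stopper_b below 0.02 m/s); the robot touches nothing.
It fails at once if the beaker or the flask is moved by more than 20 mm (distance of any of beaker, flask from where it was at the start of the episode above 0.02 m).
It also fails if it takes over 120 s, if anything falls off the work surface, if the arm or the gripper's body presses on something with over 40 N, if the wrist force passes 120 N, or if a joint passes its speed limit or range.

## Working session

There is one attempt and no reset: what is moved stays moved. The work goes in short steps, Python scripts to look and compute and a tool call to move; the robot and the scene stay as the last step left them, time stands still between calls to the robot, and variables do not carry over. Pictures are saved under pics/ and viewed, at most 14 in all, crops included, and the job is handed in when it is done.

Besides the shell and the picture viewer there is one more tool, called as name([rows], argument=value, ...), one row to a line, values as JSON. step_arm: Moves the arm, as the interface text tells. Its arguments: {"type":"object","properties":{"commands":{"type":"array","items":{"type":"array","items":{"type":"number"}}},"gripper":{"type":"number"},"grip_force":{"type":"number"}},"required":["commands"]}

```bash
mkdir -p pics; ls; python3 - <<'E'
from workcell import *
import cv2, numpy as np
s=state(); print({k:np.round(v,3).tolist() for k,v in s.items()})
a=read_camera("top"); b=read_camera("scene")
cv2.imwrite("pics/top.png",cv2.resize(a[:,:,::-1],(800,600))); cv2.imwrite("pics/scene.png",b[:,:,::-1])
for c in ("top","scene","wrist"): print(c,camera_info(c))
for n in ["short_angle","long_angle","boss_head","stopper_a","angle_tray","stopper_tray","boss_tray","beaker","flask"]:
    print(n,[(np.round(d["bbox"]).tolist(),round(float(d["score"]),2)) for d in boxes_of("top",n)])
E
```

```text
pics
{'time': 0.0, 'joints': [0.991, 0.313, 1.498, -0.0, 1.331, -0.223], 'joint_vel': [-0.0, 0.0, 0.0, 0.001, 0.001, -0.001], 'effort': [0.0, -41.227, -25.974, -0.0, 0.004, -0.0], 'tcp_pos': [0.183, 0.492, 0.231], 'ee_rot': [[-0.937, 0.349, -0.001], [0.349, 0.937, -0.001], [0.0, -0.001, -1.0]], 'wrist_force': [-0.199, 0.157, -0.335], 'torque': [0.037, 0.012, 0.015], 'finger_force': 0.0, 'width': 1.002}
top {'fx': 408.64071360579936, 'fy': 408.64071360579936, 'cx': 256.6211640887934, 'cy': 194.07647788858318, 'rvec': array([ 2.14786837, -2.20398682,  0.07823648]), 'tvec': array([0.01988   , 0.55314568, 1.35814021])}
scene {'fx': 349.98434053570975, 'fy': 349.98434053570975, 'cx': 254.01573892923045, 'cy': 188.6653532694503, 'rvec': array([ 1.14430171,  2.36210343, -0.99675184]), 'tvec': array([ 0.34546516, -0.27019454,  1.36041609])}
wrist {'fx': 292.17396538823596, 'fy': 292.17396538823596, 'cx': 256.442549033419, 'cy': 190.3937818366991, 'rvec': array([-2.3915706 , -1.66257658, -0.22020534]), 'tvec': array([-0.52400083, -0.03422776,  0.37756883])}
short_angle [([251.0, 218.0, 267.0, 231.0], 0.71)]
long_angle [([337.0, 212.0, 356.0, 234.0], 0.73)]
boss_head [([215.0, 219.0, 221.0, 234.0], 0.45)]
stopper_a [([296.0, 214.0, 306.0, 223.0], 0.45)]
angle_tray [([294.0, 162.0, 344.0, 198.0], 0.75)]
stopper_tray [([234.0, 156.0, 287.0, 192.0], 0.84), ([296.0, 216.0, 308.0, 223.0], 0.65), ([98.0, 177.0, 129.0, 198.0], 0.42)]
boss_tray [([164.0, 163.0, 220.0, 204.0], 0.66)]
beaker [([102.0, 179.0, 132.0, 199.0], 0.81)]
flask [([378.0, 167.0, 410.0, 189.0], 0.76)]
```

View pics/top.png

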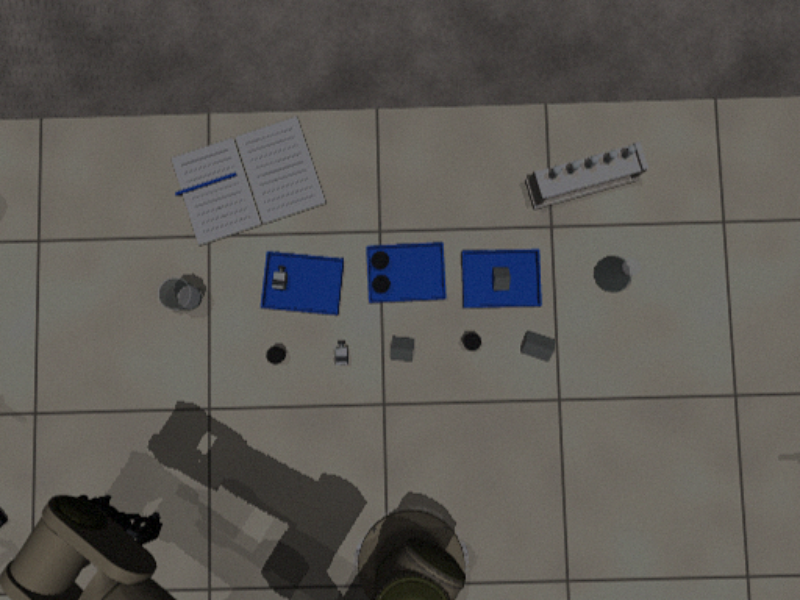

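View pics/scene.png

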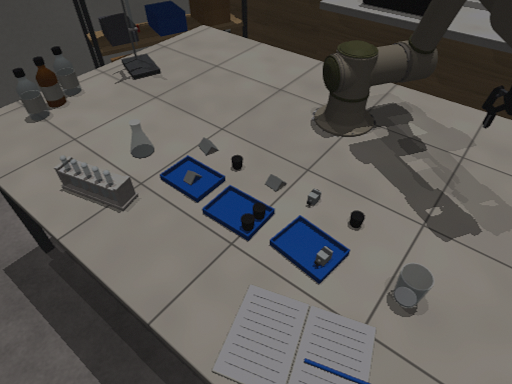

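The top view shows the loose row, in 800x600 pixels: stopper (276,354), boss (342,352), short angle (402,347), stopper (471,341), long angle (538,345). The trays above it are boss (303,283), stopper (406,272) and angle (501,279).

```bash
cat > h.py <<'E'
from workcell import *
import cv2, numpy as np
def ray(c,uv,z,ci=None):
    ci=ci or camera_info(c); R=cv2.Rodrigues(np.array(ci["rvec"]))[0]; t=np.array(ci["tvec"])
    d=R.T@np.array([(uv[0]-ci["cx"])/ci["fx"],(uv[1]-ci["cy"])/ci["fy"],1]); o=-R.T@t
    return (o+d*(z-o[2])/d[2])
def proj(c,P,ci=None):
    ci=ci or camera_info(c); K=np.array([[ci["fx"],0,ci["cx"]],[0,ci["fy"],ci["cy"]],[0,0,1]])
    return cv2.projectPoints(np.atleast_2d(np.array(P,float)),np.array(ci["rvec"]),np.array(ci["tvec"]),K,None)[0][:,0]
def move(p,xax=None):
    """shift (mm) in tool axes & turn to TCP p, tool down, with tool y along angle given (deg, mod 180)"""
    s=state(); R=s["ee_rot"]; d=R.T@(np.array(p)-s["tcp_pos"])*1000
    out=[np.round(d,1)]
    if xax is not None:
        a=np.radians(xax); y=np.array([np.cos(a),np.sin(a),0]); z=np.array([0,0,-1.]); 
        for sg in (1,-1):
            T=np.c_[np.cross(sg*y,z),sg*y,z]; out.append(np.round(np.degrees(cv2.Rodrigues(R.T@T)[0].ravel()),2))
    return out
E
python3 - <<'E'
from h import *
k=0.64
for n,(u,v),z in [("stL",(276,354),.03),("boss",(342,352),.03),("short",(402,347),.02),("stR",(471,341),.03),("long",(538,345),.02),("btray",(303,283),.01),("stray",(406,272),.01),("atray",(501,279),.01)]:
    print(n,ray("top",(u*k,v*k),z).round(3))
s=state(); ci=camera_info("wrist"); R=cv2.Rodrigues(ci["rvec"])[0]; o=-R.T@ci["tvec"]
print("cam in tool",(s["ee_rot"].T@(o-s["tcp_pos"])).round(4)); print((s["ee_rot"].T@R.T).round(3))
print({k:v for k,v in globals().items() if 'grasp' in k})
print(move((.40,-.03,.35),90), move((.40,-.03,.35),0))
E
python3 -c "
import workcell; print([n for n in dir(workcell) if n[0]!='_'])"
```

```text
stL [0.451 0.276 0.03 ]
boss [0.452 0.134 0.03 ]
short [0.459 0.006 0.02 ]
stR [ 0.468 -0.142  0.03 ]
long [ 0.456 -0.287  0.02 ]
btray [0.605 0.219 0.01 ]
stray [ 0.623 -0.007  0.01 ]
atray [ 0.602 -0.214  0.01 ]
cam in tool [ 0.067 -0.    -0.141]
[[ 0.001 -0.964 -0.264]
 [ 1.     0.001 -0.001]
 [ 0.001 -0.264  0.964]]
{'tcp_to_grasp': 0.0187}
[array([-385.3, -413.4, -118.7]), array([ -0.  ,  -0.  , -20.45]), array([ -0.  ,   0.  , 159.55])] [array([-385.3, -413.4, -118.7]), array([-0.  ,  0.  , 69.55]), array([  -0.  ,   -0.  , -110.45])]
['PlanningError', 'boxes_of', 'camera_info', 'finish_job', 'outline_of', 'read_camera', 'state', 'tcp_to_grasp']
```

```bash
python3 -c "
from h import *
print(move((.40,.20,.26),90))"
```

```text
[array([-304.9, -197.9,  -28.7]), array([ -0.  ,  -0.  , -20.45]), array([ -0.  ,   0.  , 159.55])]
```

step_arm([
  [-35, -23, -4, 0, 0, -3],
  [-70, -46, -8, 0, 0, -7],
  [-105, -69, -12, 0, 0, -11],
  [-140, -92, -16, 0, 0, -15],
  [-175, -115, -20, 0, 0, -18],
  [-210, -138, -24, 0, 0, -20.45],
  [-245, -161, -28, 0, 0, -20.45],
  [-270, -178, -28.7, 0, 0, -20.45],
], gripper=100)

```text
time: 1.22
tcp_pos: [0.3756, 0.2286, 0.2608]
ee_rot: [[-1.0, 0.001, 0.002], [0.001, 1.0, 0.0], [-0.002, 0.0, -1.0]]
wrist_force: [1.2, 0.9, 0.6]
width: 1.001
finger_force: 0.0
```

```bash
cat > look.py <<'E'
from h import *
import sys
name=sys.argv[1]; im=read_camera("wrist"); ci=camera_info("wrist"); s=state()
print("tcp",s["tcp_pos"].round(4),"yaw y",np.degrees(np.arctan2(s["ee_rot"][1,1],s["ee_rot"][0,1])).round(2),"vel",np.abs(s["joint_vel"]).max().round(3))
cv2.imwrite(f"pics/{name}.png",cv2.resize(im[:,:,::-1],(800,600),interpolation=cv2.INTER_CUBIC))
for n in sys.argv[2:]:
    for d in outline_of("wrist",n)[:4]:
        m=d["region"].astype(np.uint8); u,v=np.nonzero(m)[::-1]
        b=np.round(d["bbox"]); print(n,round(float(d["score"]),2),b.tolist(),"px",len(u),"cen@z.02",ray("wrist",(u.mean(),v.mean()),.02,ci).round(4)[:2],"rect",np.round(cv2.minAreaRect(np.c_[u,v].astype(np.float32))[2],1))
E
python3 look.py w1 stopper_a boss_head short_angle stopper_tray boss_tray
```

```text
tcp [0.3782 0.2255 0.2605] yaw y 89.76 vel 0.171
stopper_a 0.73 [277.0, 203.0, 308.0, 234.0] px 714 cen@z.02 [0.4548 0.2746] rect 90.0
stopper_a 0.62 [2.0, 214.0, 18.0, 238.0] px 292 cen@z.02 [ 0.4644 -0.1271] rect 90.0
boss_head 0.95 [181.0, 196.0, 203.0, 232.0] px 752 cen@z.02 [0.4473 0.1342] rect 90.0
short_angle 0.57 [78.0, 197.0, 120.0, 234.0] px 1168 cen@z.02 [0.4512 0.0079] rect 6.7
stopper_tray 0.6 [51.0, 278.0, 165.0, 352.0] px 623 cen@z.02 [ 0.5798 -0.0298] rect 67.9
boss_tray 0.62 [194.0, 261.0, 315.0, 327.0] px 5890 cen@z.02 [0.5778 0.2166] rect 4.8
```

View pics/w1.png

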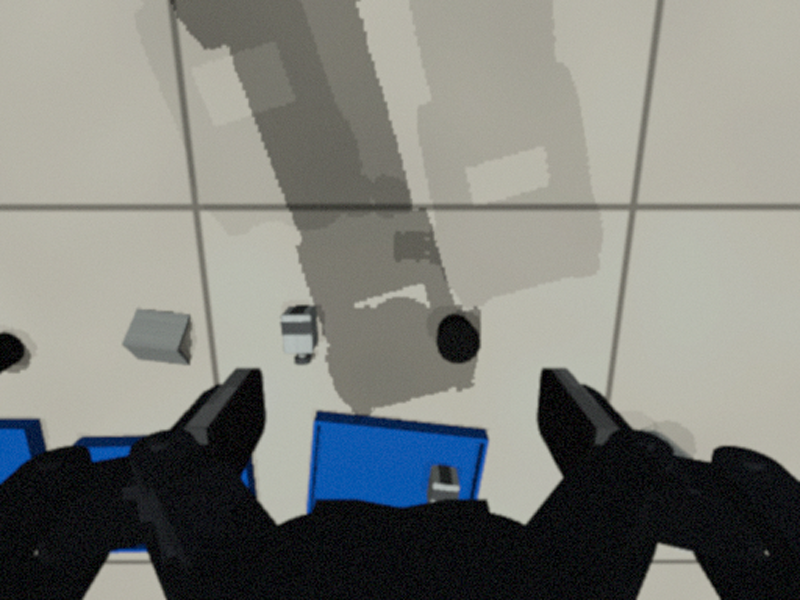

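The wrist view (800x600) shows the stopper at (458,338), the boss at (299,330) with its screw forward, and the short angle at (158,336). The boss tray is below, with its near edge at row 415.

```bash
python3 -c "
from h import *
print(state()['tcp_pos'],move((.4535,.2745,.005),90))
for p in [(287,205+9),(293,216)]: print(ray('wrist',p,.036))
k=.64
for p in [(316,412),(488,430),(480,500),(311,490)]: print(ray('wrist',(p[0]*k,p[1]*k),.02))"
```

```text
[0.37366135 0.2315171  0.2599629 ] [array([-80. ,  42.9, 254.9]), array([ 0.01, -0.01,  0.07]), array([ 2.0000e-02,  1.0000e-02, -1.7993e+02])]
[0.43873039 0.27174515 0.036     ]
[0.44152514 0.2797863  0.036     ]
[0.52122438 0.15273333 0.02      ]
[0.53965169 0.31346529 0.02      ]
[0.61722627 0.3096393  0.02      ]
[0.60614123 0.14384363 0.02      ]
```

```bash
sed -i 's/^name=.*/name=sys.argv[1]; ci=camera_info("wrist"); s=state(); im=read_camera("wrist")/' look.py; python3 look.py w2 stopper_a boss_head short_angle boss_tray; python3 -c "
from h import *
print(state()['tcp_pos'],move((.4535,.2745,.005),90))"
```

```text
tcp [0.3737 0.2315 0.26  ] yaw y 90.07 vel 0.014
stopper_a 0.64 [276.0, 205.0, 307.0, 238.0] px 689 cen@z.02 [0.4517 0.2779] rect 90.0
stopper_a 0.55 [4.0, 215.0, 13.0, 239.0] px 232 cen@z.02 [ 0.4615 -0.1204] rect 90.0
boss_head 0.97 [179.0, 200.0, 201.0, 237.0] px 685 cen@z.02 [0.445  0.1386] rect 90.0
boss_head 0.23 [2.0, 214.0, 14.0, 239.0] px 247 cen@z.02 [ 0.462  -0.1201] rect 90.0
short_angle 0.9 [78.0, 198.0, 115.0, 234.0] px 1119 cen@z.02 [0.4485 0.0117] rect 7.8
boss_tray 0.76 [194.0, 264.0, 311.0, 328.0] px 5772 cen@z.02 [0.5741 0.2208] rect 2.3
[0.37378605 0.23145445 0.25998412] [array([-79.8,  42.9, 255. ]), array([-0.  , -0.  ,  0.09]), array([   0.  ,   -0.  , -179.91])]
```

step_arm([
  [-30, 18, 25, 0, 0, 0],
  [-60, 36, 50, 0, 0, 0],
  [-77.5, 46.5, 85, 0, 0, 0],
  [-77.5, 46.5, 120, 0, 0, 0],
  [-77.5, 46.5, 155, 0, 0, 0],
  [-77.5, 46.5, 170, 0, 0, 0],
  [-77.5, 46.5, 170, 0, 0, 0],
])

```text
time: 2.35
tcp_pos: [0.4496, 0.2771, 0.0864]
ee_rot: [[-1.0, -0.001, -0.007], [-0.001, 1.0, -0.002], [0.007, -0.002, -1.0]]
wrist_force: [-0.8, 0.2, -0.1]
width: 1.001
finger_force: 0.0
```

```bash
python3 look.py w3 stopper_a boss_head boss_tray; python3 -c "
from h import *
print(state()['tcp_pos'],state()['joints'],move((.4515,.278,.005),90))"
```

```text
tcp [0.4496 0.2771 0.0864] yaw y 90.05 vel 0.071
stopper_a 0.98 [230.0, 180.0, 288.0, 239.0] px 2346 cen@z.02 [0.4528 0.2777] rect 45.0
boss_head 0.81 [42.0, 169.0, 103.0, 233.0] px 3165 cen@z.02 [0.4449 0.1402] rect 78.7
boss_tray 0.71 [98.0, 291.0, 299.0, 384.0] px 3293 cen@z.02 [0.5435 0.2418] rect 71.3
[0.45250683 0.27783024 0.09171347] [ 3.29815790e-01  4.76542454e-01  1.65456636e+00  1.35618729e-05
  1.00743175e+00 -1.24145320e+00] [array([ 1.3,  0.1, 86.7]), array([0.06, 0.17, 0.03]), array([-2.6000e-01,  9.0000e-02, -1.7997e+02])]
```

View pics/w3.png

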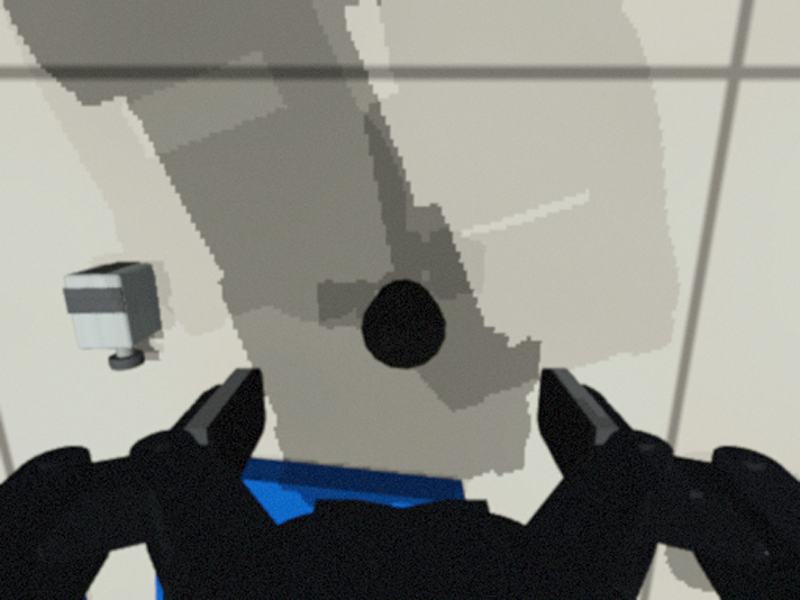

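The stopper at (403,324) lies midway between the fingers, so I go down and grip.

step_arm([
  [0, 0, 35, 0, 0, 0],
  [0, 0, 65, 0, 0, 0],
  [0, 0, 85, 0, 0, 0],
  [0, 0, 86, 0, 0, 0],
  [0, 0, 86, 0, 0, 0],
])

```text
time: 2.97
tcp_pos: [0.4522, 0.2776, 0.0049]
ee_rot: [[-1.0, -0.0, 0.001], [-0.0, 1.0, 0.0], [-0.001, 0.0, -1.0]]
wrist_force: [0.2, 0.8, 0.4]
width: 1.003
finger_force: 0.0
```

step_arm([
  [0, 0, 0, 0, 0, 0],
  [0, 0, 0, 0, 0, 0],
  [0, 0, 0, 0, 0, 0],
  [0, 0, 0, 0, 0, 0],
  [0, 0, 0, 0, 0, 0],
  [0, 0, 0, 0, 0, 0],
], gripper=0, grip_force=40)

```text
time: 3.47
tcp_pos: [0.4523, 0.2776, 0.0052]
ee_rot: [[-1.0, -0.0, 0.002], [-0.0, 1.0, 0.001], [-0.002, 0.001, -1.0]]
wrist_force: [-1.5, -0.8, 6.8]
width: 0.426
finger_force: 39.2
```

step_arm([
  [0, 0, -30, 0, 0, 0],
  [0, 0, -65, 0, 0, 0],
  [0, -30, -95, 0, 0, 0],
  [0, -65, -120, 0, 0, 0],
  [0, -100, -145, 0, 0, 0],
  [0, -135, -170, 0, 0, 0],
  [0, -165, -195, 0, 0, 0],
  [0, -195, -220, 0, 0, 0],
])

```text
time: 4.13
tcp_pos: [0.4511, 0.0808, 0.2256]
ee_rot: [[-1.0, -0.0, 0.0], [-0.0, 1.0, -0.0], [-0.0, -0.0, -1.0]]
wrist_force: [0.9, -0.3, -0.3]
width: 0.424
finger_force: 40.2
```

step_arm([
  [0, -30, -20, 0, 0, 0],
  [0, -60, -35, 0, 0, 0],
  [0, -83, -40, 0, 0, 0],
  [0, -83, -40, 0, 0, 0],
  [0, -83, -40, 0, 0, 0],
])

```text
time: 4.55
tcp_pos: [0.4517, -0.0014, 0.2644]
ee_rot: [[-1.0, 0.002, 0.001], [0.002, 1.0, -0.0], [-0.001, -0.0, -1.0]]
wrist_force: [-0.3, 0.2, -1.2]
width: 0.428
finger_force: 40.2
```

```bash
python3 look.py w4 stopper_b boss_head short_angle long_angle stopper_tray angle_tray
```

```text
tcp [ 0.4517 -0.0014  0.2644] yaw y 89.88 vel 0.041
stopper_b 0.87 [211.0, 207.0, 302.0, 308.0] px 6560 cen@z.02 [ 0.5933 -0.0017] rect 63.4
stopper_b 0.75 [134.0, 162.0, 169.0, 191.0] px 777 cen@z.02 [ 0.4679 -0.1455] rect 90.0
stopper_b 0.37 [242.0, 145.0, 281.0, 182.0] px 1246 cen@z.02 [0.4531 0.0057] rect 6.3
boss_head 0.67 [348.0, 142.0, 374.0, 183.0] px 850 cen@z.02 [0.4454 0.1359] rect 90.0
short_angle 0.68 [244.0, 142.0, 282.0, 183.0] px 1278 cen@z.02 [0.4527 0.0068] rect 6.6
short_angle 0.17 [346.0, 212.0, 477.0, 306.0] px 7179 cen@z.02 [0.5822 0.2238] rect 18.4
long_angle 0.97 [15.0, 141.0, 76.0, 186.0] px 1764 cen@z.02 [ 0.4501 -0.2815] rect 18.4
stopper_tray 0.68 [208.0, 230.0, 308.0, 309.0] px 1252 cen@z.02 [ 0.6677 -0.0038] rect 79.4
angle_tray 0.98 [50.0, 221.0, 171.0, 298.0] px 6747 cen@z.02 [ 0.5796 -0.2175] rect 78.1
```

View pics/w4.png

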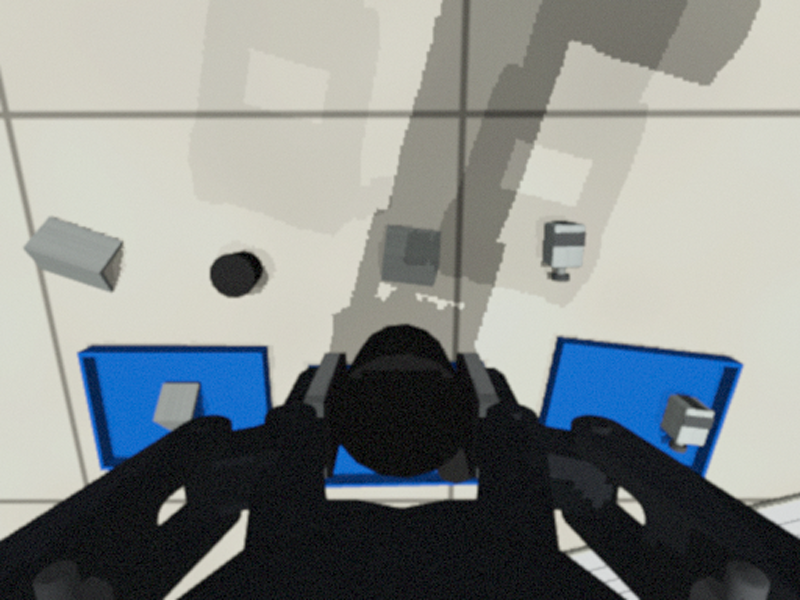

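In this view (800x600) the stopper is held between the fingers. The long angle is at (75,253), the loose stopper at (236,273), the short angle at (411,255) and the boss at (565,247). The angle tray is at lower left, near edge (80,350) to (268,346), and the boss tray at lower right, near edge (560,338) to (740,362).

```bash
python3 - <<'E'
from h import *
k=.64
print("top stray",*[ray("top",(u*k,v*k),.02).round(3)[:2] for u,v in [(367,246),(443,243),(445,299),(370,303)]])
print("w stray far",*[ray("wrist",(u*k,v*k),.02).round(3)[:2] for u,v in [(328,485),(475,482),(320,366),(470,364)]])
print("w atray",*[ray("wrist",(u*k,v*k),.02).round(3)[:2] for u,v in [(80,352),(268,346),(105,467)]])
print("w btray",*[ray("wrist",(u*k,v*k),.02).round(3)[:2] for u,v in [(560,338),(740,362)]])
E
```

```text
top stray [0.681 0.077] [ 0.683 -0.089] [ 0.56 -0.09] [0.556 0.073]
w stray far [ 0.681 -0.072] [0.677 0.073] [ 0.555 -0.074] [0.552 0.063]
w atray [ 0.542 -0.29 ] [ 0.535 -0.12 ] [ 0.661 -0.288]
w btray [0.527 0.142] [0.55  0.308]
```

step_arm([
  [-35, -5, 10, 0, 0, 0],
  [-70, -10, 30, 0, 0, 0],
  [-105, -16, 55, 0, 0, 0],
  [-140, -22, 80, 0, 0, 0],
  [-175, -27, 105, 0, 0, 0],
  [-195, -29, 135, 0, 0, 0],
  [-195, -29, 165, 0, 0, 0],
  [-195, -29, 175, 0, 0, 0],
])

```text
time: 5.57
tcp_pos: [0.6451, -0.0288, 0.0831]
ee_rot: [[-1.0, -0.001, -0.008], [-0.001, 1.0, 0.002], [0.008, 0.002, -1.0]]
wrist_force: [-0.2, 0.8, -1.6]
width: 0.426
finger_force: 40.2
```

step_arm([
  [0, 0, 30, 0, 0, 0],
  [0, 0, 60, 0, 0, 0],
  [0, 0, 72, 0, 0, 0],
  [0, 0, 78, 0, 0, 0],
  [0, 0, 78, 0, 0, 0],
])

```text
time: 5.98
tcp_pos: [0.6466, -0.0295, 0.0112]
ee_rot: [[-1.0, -0.0, -0.0], [-0.0, 1.0, 0.0], [0.0, 0.0, -1.0]]
wrist_force: [-0.1, -0.9, -0.1]
width: 0.426
finger_force: 40.2
```

step_arm([
  [0, 0, 1, 0, 0, 0],
  [0, 0, 1, 0, 0, 0],
  [0, 0, 1, 0, 0, 0],
  [0, 0, 1, 0, 0, 0],
], gripper=62)

```text
time: 6.32
tcp_pos: [0.6473, -0.0297, 0.0112]
ee_rot: [[-1.0, -0.0, 0.002], [-0.0, 1.0, -0.0], [-0.002, -0.0, -1.0]]
wrist_force: [0.2, -0.4, 0.6]
width: 0.622
finger_force: 0.0
```

step_arm([
  [0, 0, -25, 0, 0, 0],
  [0, 0, -60, 0, 0, 0],
  [35, -10, -95, 0, 0, 0],
  [70, -25, -125, 0, 0, 0],
  [105, -45, -150, 0, 0, 0],
  [140, -70, -170, 0, 0, 0],
  [175, -95, -170, 0, 0, 0],
  [182, -115, -150, 0, 0, 0],
], gripper=100)

```text
time: 6.98
tcp_pos: [0.4677, -0.1413, 0.1662]
ee_rot: [[-1.0, -0.002, 0.007], [-0.002, 1.0, -0.004], [-0.007, -0.004, -1.0]]
wrist_force: [0.3, -0.6, -0.7]
width: 0.998
finger_force: 0.0
```

step_arm([
  [0, 0, 20, 0, 0, 0],
  [0, 0, 20, 0, 0, 0],
  [0, 0, 20, 0, 0, 0],
])

```text
time: 7.23
tcp_pos: [0.468, -0.1405, 0.1421]
ee_rot: [[-1.0, 0.0, -0.0], [0.0, 1.0, 0.0], [0.0, 0.0, -1.0]]
wrist_force: [0.9, -0.4, 0.8]
width: 1.0
finger_force: 0.0
```

```bash
python3 look.py w5 stopper_b stopper_tray angle_tray long_angle short_angle; python3 -c "
from h import *
print(state()['tcp_pos'])
print(move((.468,-.1455,.005),90))"
```

```text
tcp [ 0.468  -0.1405  0.1421] yaw y 89.98 vel 0.038
stopper_b 0.93 [234.0, 165.0, 279.0, 210.0] px 1502 cen@z.02 [ 0.4695 -0.1428] rect 45.0
stopper_b 0.43 [377.0, 140.0, 445.0, 198.0] px 2739 cen@z.02 [0.453  0.0026] rect 7.5
stopper_tray 0.67 [301.0, 260.0, 472.0, 371.0] px 5274 cen@z.02 [ 0.5896 -0.0213] rect 2.7
angle_tray 0.68 [102.0, 247.0, 268.0, 334.0] px 8430 cen@z.02 [ 0.5736 -0.1894] rect 0.4
long_angle 0.66 [53.0, 134.0, 140.0, 202.0] px 3514 cen@z.02 [ 0.4494 -0.2833] rect 18.4
short_angle 0.66 [378.0, 139.0, 446.0, 198.0] px 2781 cen@z.02 [0.4529 0.0026] rect 7.6
[ 0.46857101 -0.1402267   0.14226023]
[array([  0.7,  -5.2, 137.3]), array([-0.03,  0.04,  0.07]), array([-7.0000e-02, -4.0000e-02, -1.7993e+02])]
```

View pics/w5.png

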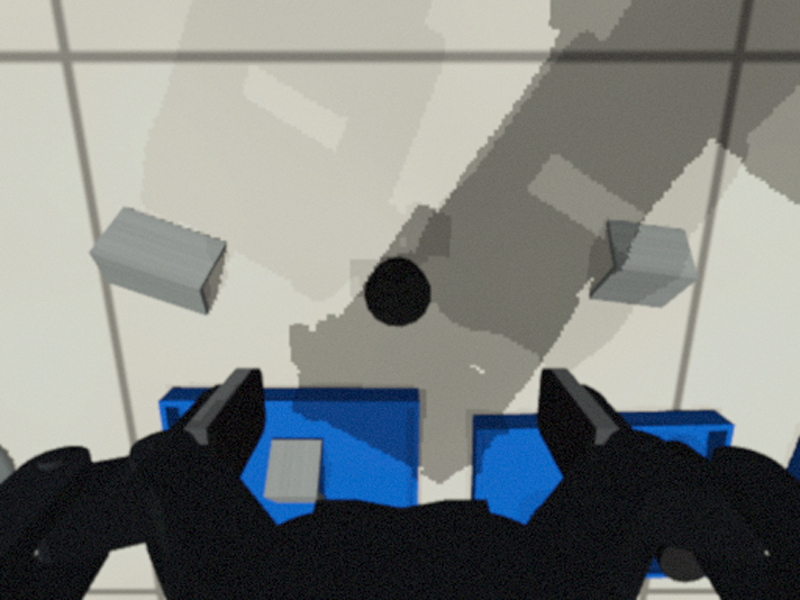

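The loose stopper at (398,292) is centred between the fingers. The long angle is at left (160,260) and the short angle at right (645,263).

step_arm([
  [-1, -2, 35, 0, 0, 0],
  [-1, -2, 70, 0, 0, 0],
  [-1, -2, 105, 0, 0, 0],
  [-1, -2, 130, 0, 0, 0],
  [-1, -2, 137, 0, 0, 0],
  [-1, -2, 137, 0, 0, 0],
])

```text
time: 8.03
tcp_pos: [0.4686, -0.1421, 0.0037]
ee_rot: [[-1.0, -0.001, -0.002], [-0.001, 1.0, 0.001], [0.002, 0.001, -1.0]]
wrist_force: [0.9, 0.3, 0.5]
width: 1.001
finger_force: 0.0
```

step_arm([
  [0, 0, 0, 0, 0, 0],
  [0, 0, 0, 0, 0, 0],
  [0, 0, 0, 0, 0, 0],
  [0, 0, 0, 0, 0, 0],
  [0, 0, 0, 0, 0, 0],
], gripper=0)

```text
time: 8.45
tcp_pos: [0.4697, -0.143, 0.0061]
ee_rot: [[-1.0, -0.0, 0.002], [-0.0, 1.0, -0.001], [-0.002, -0.001, -1.0]]
wrist_force: [-1.6, 0.7, 8.6]
width: 0.422
finger_force: 39.0
```

step_arm([
  [0, 0, -35, 0, 0, 0],
  [0, 0, -70, 0, 0, 0],
  [-25, 20, -90, 0, 0, 0],
  [-50, 45, -90, 0, 0, 0],
  [-75, 70, -90, 0, 0, 0],
  [-100, 95, -90, 0, 0, 0],
  [-122, 113, -80, 0, 0, 0],
  [-122, 113, -70, 0, 0, 0],
])

```text
time: 9.12
tcp_pos: [0.594, -0.0264, 0.0754]
ee_rot: [[-1.0, -0.004, 0.004], [-0.004, 1.0, -0.0], [-0.004, -0.0, -1.0]]
wrist_force: [-0.6, 0.8, -0.7]
width: 0.425
finger_force: 40.2
```

step_arm([
  [0, 0, 30, 0, 0, 0],
  [0, 0, 55, 0, 0, 0],
  [0, 0, 65, 0, 0, 0],
  [0, 0, 65, 0, 0, 0],
  [0, 0, 65, 0, 0, 0],
])

```text
time: 9.53
tcp_pos: [0.5909, -0.0299, 0.0101]
ee_rot: [[-1.0, 0.0, -0.0], [0.0, 1.0, -0.0], [0.0, -0.0, -1.0]]
wrist_force: [0.4, -0.4, -0.6]
width: 0.423
finger_force: 41.6
```

step_arm([
  [0, 0, 0.5, 0, 0, 0],
  [0, 0, 0.5, 0, 0, 0],
  [0, 0, 0.5, 0, 0, 0],
  [0, 0, -25, 0, 0, 0],
  [0, 0, -60, 0, 0, 0],
  [10, 10, -90, 0, 0, 0],
  [30, 35, -115, 0, 0, 0],
  [50, 65, -130, 0, 0, 0],
], gripper=62)

```text
time: 10.2
tcp_pos: [0.5414, 0.0349, 0.1427]
ee_rot: [[-1.0, 0.002, 0.004], [0.002, 1.0, -0.001], [-0.004, -0.001, -1.0]]
wrist_force: [0.1, 0.9, 0.8]
width: 0.62
finger_force: 0.0
```

step_arm([
  [25, 27, 0, 0, 0, 0],
  [55, 55, 0, 0, 0, 0],
  [80, 82, 0, 0, 0, 0],
  [95, 102, 0, 0, 0, 0],
  [95, 102, 0, 0, 0, 0],
  [95, 102, 0, 0, 0, 0],
], gripper=100)

```text
time: 10.7
tcp_pos: [0.4457, 0.138, 0.1403]
ee_rot: [[-1.0, -0.002, 0.001], [-0.002, 1.0, -0.0], [-0.001, -0.0, -1.0]]
wrist_force: [0.6, -0.7, -0.1]
width: 1.0
finger_force: 0.0
```

```bash
python3 look.py w6 boss_head boss_tray short_angle stopper_a
```

```text
tcp [0.4457 0.138  0.1403] yaw y 90.12 vel 0.038
boss_head 0.9 [243.0, 161.0, 269.0, 220.0] px 1432 cen@z.02 [0.4465 0.1377] rect 90.0
boss_tray 0.74 [256.0, 257.0, 362.0, 335.0] px 5507 cen@z.02 [0.562  0.1879] rect 7.2
short_angle 0.94 [86.0, 160.0, 149.0, 219.0] px 2562 cen@z.02 [0.4504 0.0105] rect 4.8
stopper_a 0.93 [77.0, 353.0, 110.0, 384.0] px 585 cen@z.02 [ 0.6602 -0.0472] rect 66.4
```

View pics/w6.png

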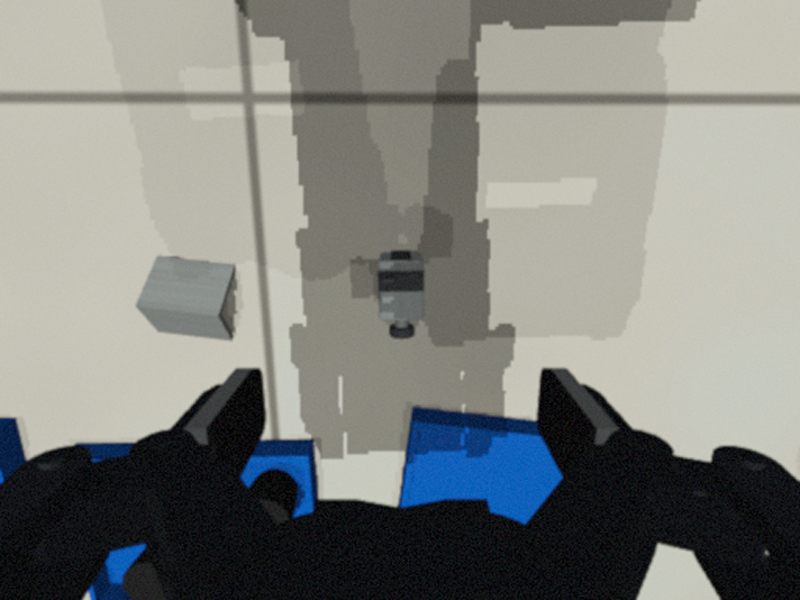

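The boss stands square to the tool at (401,288), screw at (401,330), between the fingers. The first stopper stands in its tray at (275,492).

```bash
python3 -c "
from h import *
k=.64
for p in [(380,321),(423,319),(401,260)]: print(ray('wrist',(p[0]*k,p[1]*k),.03).round(4))
for p in [(401,330)]: print('screw',ray('wrist',(p[0]*k,p[1]*k),.015).round(4))
for p in [(413,408),(535,422),(402,500)]: print(ray('wrist',(p[0]*k,p[1]*k),.02).round(4))
print(state()['tcp_pos'],move((.446,.1375,.004),90))"
```

```text
[0.4622 0.1244 0.03  ]
[0.461  0.1492 0.03  ]
[0.4265 0.1365 0.03  ]
screw [0.473  0.1365 0.015 ]
[0.5235 0.1441 0.02  ]
[0.5334 0.2222 0.02  ]
[0.5923 0.1371 0.02  ]
[0.44654986 0.13661143 0.13967619] [array([  0.6,   0.9, 135.7]), array([-0.  ,  0.  , -0.07]), array([0.0000e+00, 1.0000e-02, 1.7993e+02])]
```

step_arm([
  [2, 0, 35, 0, 0, 0],
  [2, 0, 70, 0, 0, 0],
  [2, 0, 105, 0, 0, 0],
  [2, 0, 130, 0, 0, 0],
  [2, 0, 135, 0, 0, 0],
  [2, 0, 135, 0, 0, 0],
])

```text
time: 11.45
tcp_pos: [0.4436, 0.1369, 0.0038]
ee_rot: [[-1.0, 0.001, -0.003], [0.001, 1.0, -0.0], [0.003, -0.0, -1.0]]
wrist_force: [0.4, 0.5, 0.5]
width: 1.002
finger_force: 0.0
```

step_arm([
  [0, 0, 0, 0, 0, 0],
  [0, 0, 0, 0, 0, 0],
  [0, 0, 0, 0, 0, 0],
  [0, 0, 0, 0, 0, 0],
  [0, 0, 0, 0, 0, 0],
  [0, 0, 0, 0, 0, 0],
  [0, 0, 0, 0, 0, 0],
], gripper=0)

```text
time: 12.03
tcp_pos: [0.4445, 0.1374, 0.0056]
ee_rot: [[-1.0, -0.0, 0.001], [-0.0, 1.0, -0.0], [-0.001, -0.0, -1.0]]
wrist_force: [-0.7, -0.9, 7.6]
width: 0.3
finger_force: 39.9
```

step_arm([
  [0, 0, -35, 0, 0, 0],
  [0, 0, -70, 0, 0, 0],
  [-35, 12, -90, 0, 0, 0],
  [-70, 27, -90, 0, 0, 0],
  [-105, 42, -90, 0, 0, 0],
  [-140, 56, -85, 0, 0, 0],
  [-151, 60, -70, 0, 0, 0],
  [-151, 60, -70, 0, 0, 0],
])

```text
time: 12.7
tcp_pos: [0.5955, 0.1979, 0.0718]
ee_rot: [[-1.0, -0.001, -0.003], [-0.001, 1.0, -0.0], [0.003, -0.0, -1.0]]
wrist_force: [-0.6, -0.5, -2.7]
width: 0.296
finger_force: 40.1
```

step_arm([
  [0, 0, 30, 0, 0, 0],
  [0, 0, 55, 0, 0, 0],
  [0, 0, 64, 0, 0, 0],
  [0, 0, 64, 0, 0, 0],
  [0, 0, 64, 0, 0, 0],
])

```text
time: 13.12
tcp_pos: [0.5946, 0.1972, 0.0115]
ee_rot: [[-1.0, -0.0, -0.0], [-0.0, 1.0, -0.0], [0.0, -0.0, -1.0]]
wrist_force: [0.7, 0.0, -1.5]
width: 0.298
finger_force: 41.4
```

step_arm([
  [0, 0, 1, 0, 0, 0],
  [0, 0, 1, 0, 0, 0],
  [0, 0, 1, 0, 0, 0],
  [0, 0, 1, 0, 0, 0],
  [0, 0, -25, 0, 0, 0],
  [0, 0, -60, 0, 0, 0],
  [15, -15, -95, 0, 0, 0],
  [40, -45, -120, 0, 0, 0],
], gripper=52)

```text
time: 13.78
tcp_pos: [0.5586, 0.1565, 0.1315]
ee_rot: [[-1.0, -0.002, 0.005], [-0.002, 1.0, 0.001], [-0.005, 0.001, -1.0]]
wrist_force: [1.7, -0.7, 1.0]
width: 0.517
finger_force: 0.0
```

step_arm([
  [25, -33, -8, 0, 0, 0],
  [50, -66, -8, 0, 0, 0],
  [75, -99, -8, 0, 0, 0],
  [97, -125, -8, 0, 0, 0],
  [104, -144, -8, 0, 0, 0],
  [104, -144, -8, 0, 0, 0],
  [104, -144, -8, 0, 0, 0],
], gripper=100)

```text
time: 14.37
tcp_pos: [0.4536, 0.0108, 0.1367]
ee_rot: [[-1.0, 0.002, 0.001], [0.002, 1.0, -0.0], [-0.001, -0.0, -1.0]]
wrist_force: [-0.2, 0.2, -0.5]
width: 1.0
finger_force: 0.0
```

```bash
cat > fit.py <<'E'
from h import *
from scipy.optimize import least_squares
# fit outline of an angle (roof L long, 51 wide, 25.5 legs) of known base height to the network's region
def fit(label,L,z0,near,a0,cam="wrist",H=.028,W=.051):
    ci=camera_info(cam); read_camera(cam); best=None
    for d in outline_of(cam,label)[:4]:
        m=d["region"].astype(np.uint8); u,v=np.nonzero(m)[::-1]; c=ray(cam,(u.mean(),v.mean()),z0+.015,ci)
        if np.hypot(*(c[:2]-near))<.03 and (best is None or d["score"]>best[0]): best=(d["score"],m,c)
    sc,m,c=best
    loc=np.array([[x,y,z] for x in(-L/2,L/2) for y,z in((-W/2,0),(W/2,0),(-W/2+.0028,.0028),(W/2-.0028,.0028),(0,H))])
    mom=lambda M:(lambda q:np.array([q["m10"]/q["m00"],q["m01"]/q["m00"],*(np.array([q["mu20"],q["mu11"],q["mu02"]])/q["m00"]**1.5*100)]))(cv2.moments(M))
    def hull(p):
        ca,sa=np.cos(p[2]),np.sin(p[2]); P=loc@np.array([[ca,sa,0],[-sa,ca,0],[0,0,1]])+[p[0],p[1],z0]
        return cv2.convexHull(proj(cam,P,ci).astype(np.float32))
    def render(p):
        M=np.zeros((384*4,512*4),np.uint8); cv2.fillConvexPoly(M,np.round(hull(p)*4+1.5).astype(np.int32),1); return M
    M4=cv2.resize(m,None,fx=4,fy=4,interpolation=cv2.INTER_NEAREST)
    iou=lambda p:(lambda r:(r&M4).sum()/(r|M4).sum())(render(p))
    from scipy.optimize import minimize
    r=max((minimize(lambda q:-iou([c[0]+q[0]*.01,c[1]+q[1]*.01,a+q[2]*.2]),[0,0,0],method="Nelder-Mead",options=dict(initial_simplex=[[0,0,0],[.5,0,0],[0,.5,0],[0,0,.6]],maxiter=90)) .x.tolist()+[a] for a in a0),key=lambda q:iou([c[0]+q[0]*.01,c[1]+q[1]*.01,q[3]+q[2]*.2]))
    p=[c[0]+r[0]*.01,c[1]+r[1]*.01,r[3]+r[2]*.2]
    print(label,"score %.2f"%sc,"pos",np.round(p[:2],4),"ridge deg %.1f"%np.degrees(p[2]),"IoU %.3f"%iou(p)); return p,m,hull(p)
E
python3 look.py w7 short_angle; python3 - <<'E'
from fit import *
s=state(); print(s["tcp_pos"])
p,m,h=fit("short_angle",.048,0,np.array([.452,.008]),[np.pi/2,np.pi/2+.5,np.pi/2-.5])
print(move((p[0],p[1],.005),np.degrees(p[2])))
im=cv2.imread("pics/w7.png"); cv2.polylines(im,[np.round(h*1.5625).astype(np.int32)],True,(0,0,255),1); cv2.imwrite("pics/w7f.png",im)
E
```

```text
tcp [0.4536 0.0108 0.1367] yaw y 89.89 vel 0.037
short_angle 0.94 [226.0, 158.0, 278.0, 212.0] px 2496 cen@z.02 [0.4512 0.0072] rect 8.4
[0.4539209  0.01185287 0.13640311]
short_angle score 0.74 pos [0.4569 0.0065] ridge deg 83.2 IoU 0.970
[array([ -3. ,  -5.6, 131.2]), array([0.  , 0.  , 6.83]), array([-1.0000e-02,  1.0000e-02, -1.7317e+02])]
```

View pics/w7f.png

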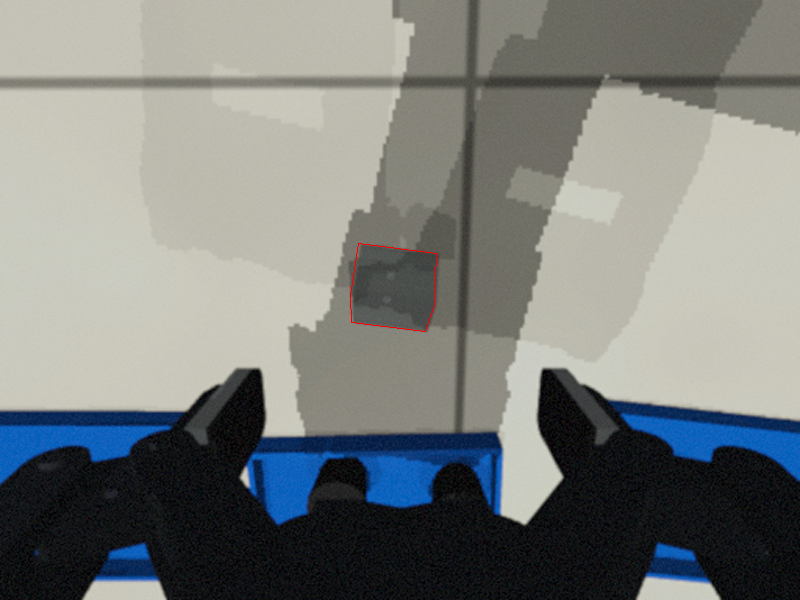

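The fitted outline lies on the short angle at (394,287), ridge at 83.2°. I go down with that yaw and pinch.

step_arm([
  [-3, -5.5, 35, 0, 0, 3.5],
  [-3, -5.5, 70, 0, 0, 6.8],
  [-3, -5.5, 105, 0, 0, 6.8],
  [-3, -5.5, 130, 0, 0, 6.8],
  [-3, -5.5, 134.5, 0, 0, 6.8],
  [-3, -5.5, 134.5, 0, 0, 6.8],
])

```text
time: 15.07
tcp_pos: [0.4561, 0.0066, 0.0008]
ee_rot: [[-0.993, 0.117, -0.003], [0.117, 0.993, 0.001], [0.003, 0.0, -1.0]]
wrist_force: [-0.4, 0.2, 0.1]
width: 0.997
finger_force: 0.0
```

step_arm([
  [0, 0, 0, 0, 0, 0],
  [0, 0, 0, 0, 0, 0],
  [0, 0, 0, 0, 0, 0],
  [0, 0, 0, 0, 0, 0],
  [0, 0, 0, 0, 0, 0],
  [0, 0, 0, 0, 0, 0],
], gripper=0, grip_force=50)

```text
time: 15.57
tcp_pos: [0.4574, 0.0057, 0.0032]
ee_rot: [[-0.993, 0.118, 0.003], [0.118, 0.993, -0.001], [-0.003, -0.0, -1.0]]
wrist_force: [-0.6, -0.5, 7.8]
width: 0.551
finger_force: 49.8
```

step_arm([
  [0, 0, -30, 0, 0, -1],
  [0, 0, -65, 0, 0, -3],
  [0, -10, -100, 0, 0, -5],
  [0, -20, -135, 0, 0, -6.8],
  [0, -35, -170, 0, 0, -6.8],
  [0, -45, -200, 0, 0, -6.8],
  [0, -45, -220, 0, 0, -6.8],
  [0, -45, -225, 0, 0, -6.8],
])

```text
time: 16.23
tcp_pos: [0.4522, -0.0395, 0.2306]
ee_rot: [[-1.0, 0.001, 0.007], [0.001, 1.0, -0.002], [-0.007, -0.002, -1.0]]
wrist_force: [0.4, -0.3, -0.5]
width: 0.546
finger_force: 52.4
```

step_arm([
  [0, 0, 0, 0, 0, 0],
  [0, 0, 0, 0, 0, 0],
])

```text
time: 16.4
tcp_pos: [0.4507, -0.0384, 0.2257]
ee_rot: [[-1.0, -0.0, -0.001], [-0.0, 1.0, 0.001], [0.001, 0.001, -1.0]]
wrist_force: [-0.0, -0.5, -2.2]
width: 0.545
finger_force: 52.4
```

```bash
python3 look.py w8 angle_tray short_angle; python3 - <<'E'
from fit import *
s=state(); print(s["tcp_pos"])
im=cv2.imread("pics/w8.png")
for lab in ("angle_tray","short_angle","long_angle"):
    for d in outline_of("wrist",lab)[:4]: print(lab,np.round(d["bbox"]),d["score"])
for near,lab,L,z0 in [((.602,-.214),"short_angle",.034,.004),((.602,-.214),"long_angle",.034,.004),((.45,-.283),"long_angle",.064,0)]:
    try:
        p,m,h=fit(lab,L,z0,np.array(near),[np.pi/2,np.pi/2+.4,np.pi/2-.4]); cv2.polylines(im,[np.round(h*1.5625).astype(np.int32)],True,(0,0,255),1)
    except Exception as e: print(lab,e)
cv2.imwrite("pics/w8f.png",im)
E
```

```text
tcp [ 0.4507 -0.0384  0.2257] yaw y 90.02 vel 0.02
angle_tray 0.74 [58.0, 230.0, 189.0, 291.0] px 4900 cen@z.02 [ 0.5633 -0.2263] rect 78.1
angle_tray 0.25 [204.0, 193.0, 309.0, 285.0] px 8700 cen@z.02 [ 0.5414 -0.0387] rect 90.0
short_angle 0.93 [206.0, 191.0, 305.0, 281.0] px 8646 cen@z.02 [ 0.5411 -0.0385] rect -0.0
[ 0.45066962 -0.03837519  0.22533099]
angle_tray [ 58. 230. 189. 291.] 0.74
angle_tray [204. 193. 309. 285.] 0.25
short_angle [206. 191. 305. 281.] 0.93
long_angle [ 17. 145.  89. 198.] 0.62
short_angle cannot unpack non-iterable NoneType object
long_angle cannot unpack non-iterable NoneType object
long_angle score 0.57 pos [ 0.4554 -0.2895] ridge deg 70.0 IoU 0.900
```

View pics/w8f.png

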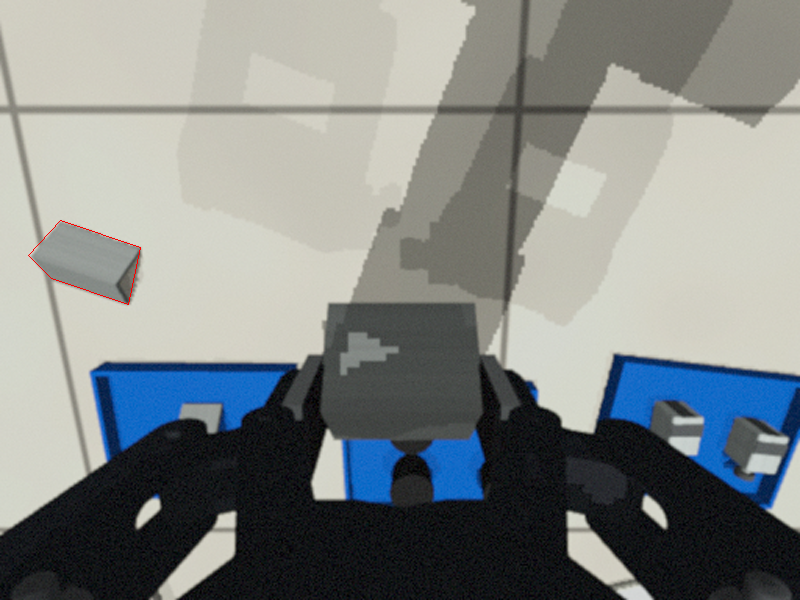

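The boss stands in its tray at (680,428) beside the fixed one, and the short angle is held level at (402,370). The fixed angle at (200,415) is partly hidden by a finger, so I step back for a clear view.

step_arm([
  [25, 0, -5, 0, 0, 0],
  [50, 0, -10, 0, 0, 0],
  [70, 0, -15, 0, 0, 0],
  [75, 0, -15, 0, 0, 0],
  [75, 0, -15, 0, 0, 0],
  [75, 0, -15, 0, 0, 0],
])

```text
time: 17.5
tcp_pos: [0.3767, -0.0389, 0.2418]
ee_rot: [[-1.0, 0.0, 0.001], [0.0, 1.0, -0.0], [-0.001, -0.0, -1.0]]
wrist_force: [0.1, -1.1, -1.1]
width: 0.543
finger_force: 52.4
```

```bash
python3 look.py w9 angle_tray; python3 - <<'E'
from fit import *
s=state(); print(s["tcp_pos"])
im=cv2.imread("pics/w9.png")
print(proj("wrist",[[.602,-.214,.02]])*1.5625)
p0=proj("wrist",[[.602,-.214,.02]])[0]
cv2.imwrite("pics/w9c.png",cv2.resize(im[max(0,int(p0[1]*1.5625)-90):int(p0[1]*1.5625)+90,max(0,int(p0[0]*1.5625)-140):int(p0[0]*1.5625)+140],None,fx=2.8,fy=2.8,interpolation=cv2.INTER_CUBIC)); print(p0)
E
```

```text
tcp [ 0.3767 -0.0389  0.2418] yaw y 89.99 vel 0.022
angle_tray 0.92 [79.0, 273.0, 152.0, 350.0] px 692 cen@z.02 [ 0.6135 -0.2408] rect 46.0
[ 0.37684231 -0.03888616  0.24150315]
[[213.61339652 496.44876641]]
[136.71257378 317.7272105 ]
```

View pics/w9c.png

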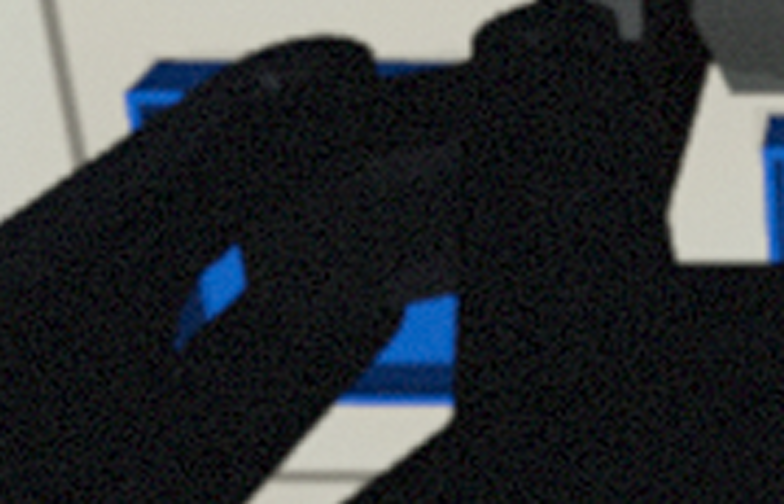

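This crop shows only arm, with the fixed angle hidden behind the fingers. Going back made the occlusion worse, so the tool needs to go forward.

step_arm([
  [-38, 0, 0, 0, 0, 0],
  [-76, 0, 0, 0, 0, 0],
  [-114, 0, 0, 0, 0, 0],
  [-145, 0, 0, 0, 0, 0],
  [-155, 0, 0, 0, 0, 0],
  [-155, 0, 0, 0, 0, 0],
  [-155, 0, 0, 0, 0, 0],
])

```text
time: 18.18
tcp_pos: [0.5313, -0.0386, 0.2407]
ee_rot: [[-1.0, -0.001, -0.002], [-0.001, 1.0, 0.001], [0.002, 0.001, -1.0]]
wrist_force: [0.2, 0.0, -0.7]
width: 0.544
finger_force: 52.4
```

```bash
python3 look.py w10 angle_tray; python3 - <<'E'
from h import *
im=cv2.imread("pics/w10.png"); p0=proj("wrist",[[.602,-.214,.02]])[0]*1.5625; print(state()["tcp_pos"],p0)
x,y=max(0,int(p0[0])-140),max(0,int(p0[1])-100); print("crop origin",x,y)
cv2.imwrite("pics/w10c.png",cv2.resize(im[y:y+200,x:x+280],None,fx=2.8,fy=2.8,interpolation=cv2.INTER_CUBIC))
E
```

```text
tcp [ 0.5313 -0.0386  0.2407] yaw y 90.04 vel 0.039
angle_tray 0.61 [54.0, 170.0, 192.0, 261.0] px 11348 cen@z.02 [ 0.5958 -0.2134] rect 0.0
[ 0.53065787 -0.03867509  0.24149349] [193.8732982  342.12072826]
crop origin 53 242
```

View pics/w10c.png

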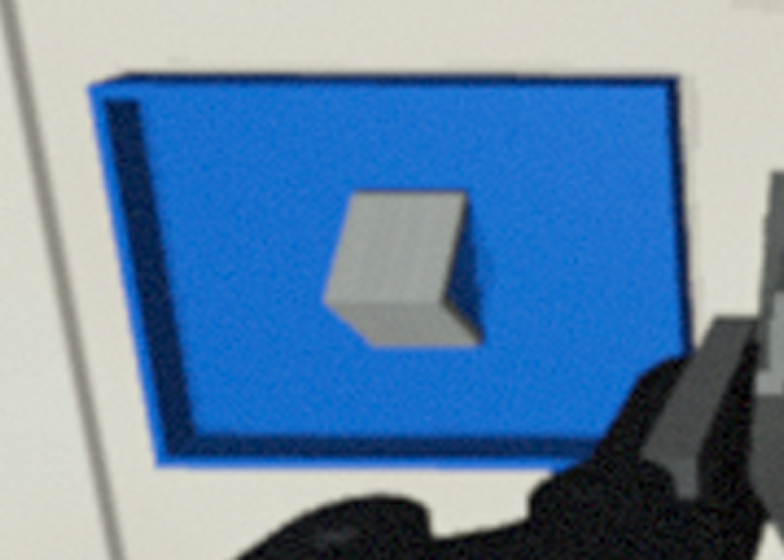

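The crop shows the fixed angle clearly: ridge from (325,303) to (441,303), lower corners (352,191), (467,191), (375,347) and (482,347). The tray rim corners are (92,86), (680,78) and (158,465).

```bash
python3 - <<'E'
from h import *
f=lambda c:[((o+(a+.5)/2.8)/1.5625)-.5 for o,a in zip((53,242),c)]
r=lambda c,z: ray("wrist",f(c),z).round(4)[:2]
print("ridge",r((325,303),.032),r((441,303),.032))
print("near foot",r((352,191),.006),r((467,191),.006)); print("far foot",r((375,347),.004),r((482,347),.004))
print("rim",r((92,86),.02),r((680,78),.02),r((158,465),.02))
print(state()["tcp_pos"])
E
```

```text
ridge [ 0.604  -0.2299] [ 0.604  -0.1958]
near foot [ 0.5775 -0.2308] [ 0.5775 -0.1954]
far foot [ 0.6303 -0.2311] [ 0.6302 -0.1969]
rim [ 0.5416 -0.295 ] [ 0.5391 -0.1244] [ 0.6635 -0.2963]
[ 0.53065787 -0.03867509  0.24149349]
```

step_arm([
  [-12, -30, 20, 0, 0, 0],
  [-25, -60, 40, 0, 0, 0],
  [-38, -90, 60, 0, 0, 0],
  [-50, -120, 80, 0, 0, 0],
  [-62, -150, 100, 0, 0, 0],
  [-73, -174.3, 125, 0, 0, -0.3],
  [-73, -174.3, 150, 0, 0, -0.3],
  [-73, -174.3, 170, 0, 0, -0.3],
])

```text
time: 18.95
tcp_pos: [0.6033, -0.2143, 0.0699]
ee_rot: [[-1.0, -0.003, -0.001], [-0.003, 1.0, 0.001], [0.001, 0.001, -1.0]]
wrist_force: [-0.4, 0.6, -1.4]
width: 0.547
finger_force: 52.3
```

step_arm([
  [0, 0, 15, 0, 0, 0],
  [0, 0, 30, 0, 0, 0],
  [0, 0, 40, 0, 0, 0],
  [0, 0, 45, 0, 0, 0],
  [0, 0, 45, 0, 0, 0],
  [0, 0, 45, 0, 0, 0],
])

```text
time: 19.45
tcp_pos: [0.6044, -0.2132, 0.0276]
ee_rot: [[-1.0, -0.005, 0.001], [-0.005, 1.0, -0.001], [-0.001, -0.001, -1.0]]
wrist_force: [-0.2, -0.1, -1.3]
width: 0.548
finger_force: 52.3
```

step_arm([
  [0, 0, 4, 0, 0, 0],
  [0, 0, 8, 0, 0, 0],
  [0, 0, 11, 0, 0, 0],
  [0, 0, 13, 0, 0, 0],
  [0, 0, 13, 0, 0, 0],
])

```text
time: 19.87
tcp_pos: [0.6045, -0.2131, 0.0137]
ee_rot: [[-1.0, -0.005, 0.001], [-0.005, 1.0, -0.0], [-0.001, -0.0, -1.0]]
wrist_force: [0.9, -0.7, -0.8]
width: 0.545
finger_force: 52.4
```

step_arm([
  [0, 0, 1, 0, 0, 0],
  [0, 0, 2, 0, 0, 0],
  [0, 0, 2, 0, 0, 0],
])

```text
time: 20.12
tcp_pos: [0.6048, -0.2132, 0.0132]
ee_rot: [[-1.0, -0.005, 0.002], [-0.005, 1.0, -0.001], [-0.002, -0.001, -1.0]]
wrist_force: [-1.1, 1.8, 9.0]
width: 0.548
finger_force: 53.3
```

step_arm([
  [0, 0, 0, 0, 0, 0],
  [0, 0, 0, 0, 0, 0],
  [0, 0, 0, 0, 0, 0],
  [0, 0, 0, 0, 0, 0],
  [0, 0, -15, 0, 0, 0],
  [0, 0, -40, 0, 0, 0],
  [0, 0, -75, 0, 0, 0],
  [15, -10, -105, 0, 0, 0],
], gripper=80)

```text
time: 20.78
tcp_pos: [0.5904, -0.2218, 0.1181]
ee_rot: [[-1.0, -0.008, 0.001], [-0.008, 1.0, 0.0], [-0.001, 0.0, -1.0]]
wrist_force: [0.2, 0.4, 0.8]
width: 0.801
finger_force: 0.0
```

step_arm([
  [33, -15, -20, 0, 0, 0],
  [67, -33, -30, 0, 0, 0],
  [100, -50, -30, 0, 0, 0],
  [125, -60, -30, 0, 0, 0],
  [135, -64, -30, 0, 0, 0],
  [135, -64, -30, 0, 0, 0],
  [135, -64, -30, 0, 0, 0],
], gripper=100)

```text
time: 21.37
tcp_pos: [0.455, -0.2879, 0.1468]
ee_rot: [[-1.0, -0.005, 0.0], [-0.005, 1.0, -0.0], [-0.0, -0.0, -1.0]]
wrist_force: [0.5, 0.1, -0.4]
width: 1.001
finger_force: 0.0
```

```bash
python3 look.py w11 long_angle; python3 - <<'E'
from fit import *
s=state(); print(s["tcp_pos"])
p,m,h=fit("long_angle",.064,0,np.array([.455,-.288]),[np.radians(70),np.radians(78)])
print(move((p[0],p[1],.0018),np.degrees(p[2])))
im=cv2.imread("pics/w11.png"); cv2.polylines(im,[np.round(h*1.5625).astype(np.int32)],True,(0,0,255),1); cv2.imwrite("pics/w11f.png",im)
E
```

```text
tcp [ 0.455  -0.2879  0.1468] yaw y 90.27 vel 0.025
long_angle 0.62 [215.0, 148.0, 295.0, 213.0] px 3290 cen@z.02 [ 0.4506 -0.2873] rect 20.2
long_angle 0.43 [52.0, 281.0, 96.0, 382.0] px 959 cen@z.02 [ 0.6626 -0.4905] rect 12.3
[ 0.45560999 -0.28740073  0.14658887]
long_angle score 0.91 pos [ 0.4555 -0.2882] ridge deg 69.9 IoU 0.978
[array([  0. ,  -0.9, 144.7]), array([ 1.000e-02, -0.000e+00,  2.052e+01]), array([ 1.0000e-02,  2.0000e-02, -1.5948e+02])]
```

View pics/w11f.png

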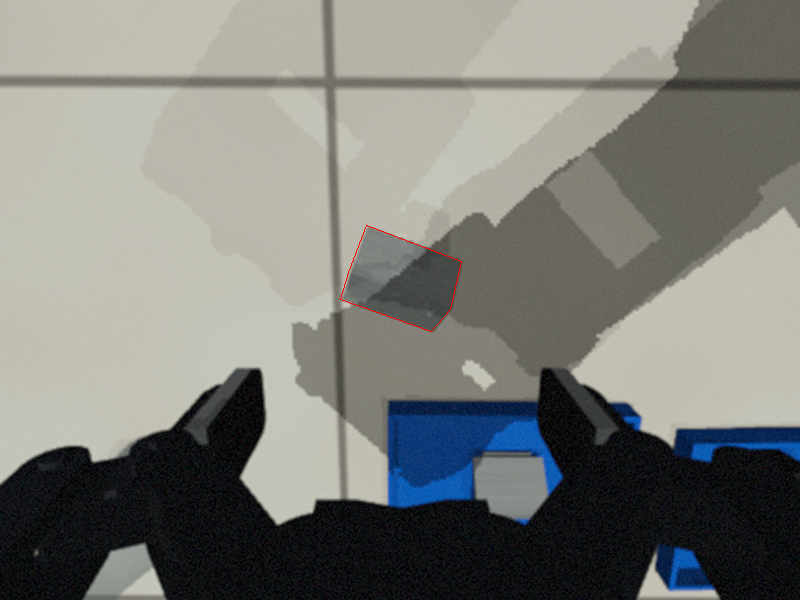

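The outline fits the long angle at (400,278), ridge at 69.9°. The short angle sits on the fixed one at (510,487).

step_arm([
  [0, -1, 30, 0, 0, 7],
  [0, -1, 60, 0, 0, 14],
  [0, -1, 85, 0, 0, 20.5],
  [0, -1, 100, 0, 0, 20.5],
  [0, -1, 120, 0, 0, 20.5],
  [0, -1, 140, 0, 0, 20.5],
  [0, -1, 144.5, 0, 0, 20.5],
  [0, -1, 144.5, 0, 0, 20.5],
])

```text
time: 22.23
tcp_pos: [0.4546, -0.288, 0.0011]
ee_rot: [[-0.939, 0.344, -0.002], [0.344, 0.939, 0.002], [0.002, 0.001, -1.0]]
wrist_force: [0.2, -0.1, 0.9]
width: 1.001
finger_force: 0.0
```

step_arm([
  [0, 0, 0, 0, 0, 0],
  [0, 0, 0, 0, 0, 0],
  [0, 0, 0, 0, 0, 0],
  [0, 0, 0, 0, 0, 0],
  [0, 0, 0, 0, 0, 0],
  [0, 0, 0, 0, 0, 0],
], gripper=0)

```text
time: 22.73
tcp_pos: [0.4554, -0.2895, 0.0038]
ee_rot: [[-0.939, 0.345, 0.002], [0.345, 0.939, -0.002], [-0.003, -0.001, -1.0]]
wrist_force: [-0.3, 1.2, 7.2]
width: 0.733
finger_force: 53.8
```

step_arm([
  [0, 0, -30, 0, 0, 0],
  [0, 0, -65, 0, 0, -5],
  [0, 0, -95, 0, 0, -12],
  [0, 0, -115, 0, 0, -18],
  [0, 0, -120, 0, 0, -20.3],
  [0, 0, -120, 0, 0, -20.3],
  [0, 0, -120, 0, 0, -20.3],
])

```text
time: 23.32
tcp_pos: [0.4546, -0.2888, 0.1224]
ee_rot: [[-1.0, -0.0, 0.0], [-0.0, 1.0, -0.0], [-0.0, -0.0, -1.0]]
wrist_force: [1.0, 0.1, -0.9]
width: 0.731
finger_force: 56.1
```

```bash
python3 -c "
from h import *
print(state()['tcp_pos'],move((.6045,-.2132,.075),90.3))"
```

```text
[ 0.45455304 -0.2887695   0.12237171] [array([-150. ,   75.5,   47.4]), array([-0.02,  0.02, -0.28]), array([3.0000e-02, 3.0000e-02, 1.7972e+02])]
```

step_arm([
  [-33, 17, 0, 0, 0, 0],
  [-66, 34, 0, 0, 0, 0],
  [-99, 50, 0, 0, 0, 0],
  [-132, 66, 10, 0, 0, -0.3],
  [-150, 75.5, 30, 0, 0, -0.3],
  [-150, 75.5, 60, 0, 0, -0.3],
  [-150, 75.5, 85, 0, 0, -0.3],
  [-150, 75.5, 85, 0, 0, -0.3],
])

```text
time: 23.98
tcp_pos: [0.6015, -0.211, 0.0306]
ee_rot: [[-1.0, -0.006, -0.01], [-0.006, 1.0, 0.006], [0.01, 0.006, -1.0]]
wrist_force: [-1.8, 0.8, -2.6]
width: 0.728
finger_force: 55.9
```

step_arm([
  [0, 0, 5, 0, 0, 0],
  [0, 0, 10, 0, 0, 0],
  [0, 0, 14, 0, 0, 0],
  [0, 0, 16, 0, 0, 0],
  [0, 0, 16, 0, 0, 0],
])

```text
time: 24.4
tcp_pos: [0.6045, -0.2133, 0.0216]
ee_rot: [[-1.0, -0.007, 0.0], [-0.007, 1.0, -0.0], [-0.0, -0.0, -1.0]]
wrist_force: [-0.1, 0.4, -2.0]
width: 0.732
finger_force: 56.0
```

step_arm([
  [0, 0, 1, 0, 0, 0],
  [0, 0, 2, 0, 0, 0],
  [0, 0, 3, 0, 0, 0],
  [0, 0, 3, 0, 0, 0],
])

```text
time: 24.73
tcp_pos: [0.6048, -0.2133, 0.0195]
ee_rot: [[-1.0, -0.007, 0.001], [-0.007, 1.0, -0.001], [-0.001, -0.001, -1.0]]
wrist_force: [-3.0, 1.0, 7.5]
width: 0.731
finger_force: 56.7
```

step_arm([
  [0, 0, 0, 0, 0, 0],
  [0, 0, 0, 0, 0, 0],
  [0, 0, 0, 0, 0, 0],
  [0, 0, 0, 0, 0, 0],
  [0, 0, -15, 0, 0, 0],
  [0, 0, -40, 0, 0, 0],
  [0, 0, -75, 0, 0, 0],
  [5, 10, -110, 0, 0, 0],
], gripper=97)

```text
time: 25.4
tcp_pos: [0.5993, -0.2041, 0.1289]
ee_rot: [[-1.0, -0.006, -0.001], [-0.006, 1.0, 0.0], [0.001, 0.0, -1.0]]
wrist_force: [-0.7, 0.3, 0.6]
width: 0.967
finger_force: 0.0
```

step_arm([
  [15, 30, -25, 0, 0, 0],
  [30, 60, -50, 0, 0, 0],
  [45, 90, -75, 0, 0, 0],
  [58, 115, -95, 0, 0, 0],
  [65, 140, -110, 0, 0, 0],
  [65, 160, -120, 0, 0, 0],
  [65, 160, -120, 0, 0, 0],
  [65, 160, -120, 0, 0, 0],
])

```text
time: 26.07
tcp_pos: [0.5334, -0.0431, 0.2486]
ee_rot: [[-1.0, -0.009, 0.001], [-0.009, 1.0, -0.001], [-0.001, -0.001, -1.0]]
wrist_force: [-0.4, -0.4, 0.1]
width: 0.972
finger_force: 0.0
```

```bash
python3 look.py w12 long_angle stopper_a boss_head; python3 - <<'E'
from h import *
im=cv2.imread("pics/w12.png"); s=state(); print(s["tcp_pos"])
P=[[.6045+sx*0.0,-.213+sy*.032,.0153+.028] for sx in (0,) for sy in (-1,1)]+[[.604+sx*.0255,-.213+sy*.032,.0153] for sx in (-1,1) for sy in (-1,1)]
for u,v in proj("wrist",P)*1.5625: cv2.circle(im,(int(round(u)),int(round(v))),2,(0,0,255),-1)
cv2.imwrite("pics/w12f.png",im)
E
```

```text
tcp [ 0.5334 -0.0431  0.2486] yaw y 90.5 vel 0.034
long_angle 0.96 [97.0, 199.0, 156.0, 236.0] px 1806 cen@z.02 [ 0.6028 -0.2169] rect 2.9
stopper_a 0.82 [253.0, 191.0, 284.0, 228.0] px 742 cen@z.02 [ 0.5911 -0.0298] rect 45.0
boss_head 0.91 [422.0, 196.0, 457.0, 236.0] px 1099 cen@z.02 [0.5954 0.1959] rect 7.1
[ 0.53318411 -0.04445357  0.24731435]
```

View pics/w12f.png

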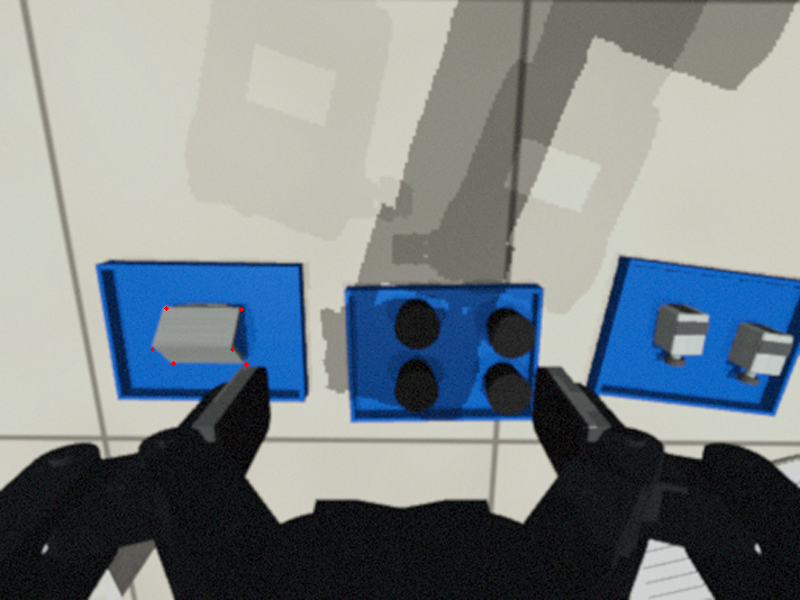

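The long angle's corners at (152-246, 308-363) match the points predicted for a fully seated stack. Both stoppers stand at (417,323) and (417,385), and the boss at (680,330), each upright in its own tray. I hand the job in.

```bash
python3 -c "
from workcell import *
print(finish_job())"
```

```text
the job is handed in; nothing more can be done
None
```

All five pieces are in their trays (both angles nested and seated, both stoppers and the boss head upright), the beaker and flask were not touched, and the job is handed in at about 26 s; no verdict was returned.

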